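Clear the mug off the heat press and hold the press open

ROBOT

A 6-joint arm with a two-finger parallel gripper is mounted at the origin on the work surface. World frame = base frame: x ahead of the robot, y to its left, z up, the work surface at z = 0. Lengths are in m, angles in degrees, forces in N, time in s.
With the tool pointing down it reaches from about 0.375 to 0.9 m from the base axis. Payload 3.1 kg.
Tool frame: the origin (TCP) lies midway between the tips of the shut fingers; the grasp point (between the pads) lies 19 mm behind it; z points along the fingers, y is the line along which they close (so a half turn about z gives the same grasp; the last joint's range is limited). The gripper opens to 87 mm and grips with 3 to 60 N. Pads are 19 mm wide; open, the fingers measure 117 mm over their backs; the gripper's body (75 mm by 190 mm) begins 51 mm behind the grasp point.
Start: joints at [-85.571, 30.224, 82.088, -0, 67.689, -10.227], TCP at [0.158, -0.605, 0.223] pointing down, gripper open.
Joint ranges: [-176.69, 176.69], [-43.24, 126.21], [12.49, 139.97], [-82, 262], [0, 151.66], [-163.58, 163.58]. Speed limits (degrees/s): [159.86, 159.86, 180, 180, 180, 180].

INTERFACE

Orientations are given as a 3x3 rotation matrix whose columns are the frame's x, y, z axes.
In Python, from rig import read_state, capture, camera_info, hand_in gives the robot as it stands.
- The arm moves only by the tool drive_tool, never from a script. Its argument "motion" is a list of rows, each a list of 2 entries, a list of its own where there are three numbers: the shift along the tool's x, y, z in mm, then the turn, a rotation vector about the tool's x, y, z in rad. A call has 1 to 5 rows; each row shifts and turns the commanded pose from where the row before left it, along the tool's axes as they then stand; what a row does not reach is not made up. A row lasts 1/10 s, in which the tool goes at most 50 mm and 8.59 degrees, less where a joint would pass 70% of its speed; a pose out of reach is approached as far as the arm can. A call is refused whole if a number of a shift passes 50 or a number of a turn 0.15, either way. A call with a gripper value outside its range is refused whole. "gripper" is the opening, from 0 (shut) to 1 (fully open), set as the call begins (left out, the last holds). The fingers move at their own pace and stop on an object; the grip force is fixed at half the most. Time passes only in rows, so rows that do not move let the fingers close. It gives the time, the measured TCP pose, the force, the opening and the grip force at its end, in the units of the state.
- read_state(): the state, without advancing time (a new reading comes with each control period).
- capture(name): name is "scene" or "top" or "wrist"; returns the picture (384x512x3 uint8, red, green, blue); there is no depth.
- camera_info(name): a dict with "fovy" (degrees; the focal length in pixels is half the picture's height over the tangent of half this angle, whatever the lens; pixels are square), "cx", "cy" (the principal point, pixels), "xyz" and "orientation" of the camera in the world; the wrist camera has in their place "T_tool_cam" (4x4, takes a point from camera to tool coordinates, whose origin is the TCP and whose axes are the flange's). Camera axes: x right, y down, z forward; pixel columns grow to the right and rows downward; lengths in m; the calibration is good to about 2 mm. A picture is of the moment at which its call begins: read the wrist's pose just before it. camera_info takes no time and is no camera call.
- hand_in(): hands the job in; it is judged then, once.
The state is a dict: "time_s": time; "joint_positions": joint angles; "qvel": joint speeds; "tau": joint torques, N m; "position": TCP position; "tcp_rot": TCP orientation; "force": force on the tool from outside, world axes, zero at the start; "moment": the same for the moment, N m; "opening": opening from 0.0 (shut) to 1.0 (fully open); "grasp_force": force on a finger pad.
Only numpy, scipy, OpenCV 4.12 (cv2) and the standard library are available. Lean on these libraries where they do the work, as an engineer would, in place of code of your own. Each camera call takes 0.05 s, during which the arm holds its last target. There are 200 camera calls.

TASK

The small mug standing on top of the closed heat press is in the way: take it off and hang it by its handle on the hook of the stand. Then lift the press head by the bar handle at its front and finish holding it open at 45 degrees so that I can lay a transfer underneath with both hands: its gas spring has been taken off, so the head falls shut when let go, and your program must end while still holding it there. Do not open the press with the mug on it, and leave the other things on the table where they are.

Things in the scene. Friction and masses are not known exactly. Their poses are not given: they have to be found in the camera images.
- press: Black clamshell heat press, fixed. Origin: on the table under the base; -x is its front (handle side), y left, z up. Base x -120 to +240 mm, 250 mm wide; controller box behind the hinge (x 160 to 250), 115 mm high. The moving head is a flat-topped black box, x -105 to +85 mm, 224 mm wide with its side arms; closed, its top is 121 mm above the table.
- hinge (a point): Middle of the head's hinge axis on the press, 75 mm above the table; the axis is level and runs along the press's y, at press x +105 mm. The axes of this point are those of the press.
- press_head (a joint): Opening angle of the press head, rad: 0 closed and level, grows as the front rises; stop at 1.22. 0.785 is 45 degrees. No spring: the head (1.5 to 2.2 kg with its handle) falls shut from any angle; holding it up takes about 6 to 9 N at the handle.
- grip (a point): Middle of the rubber grip on the head's handle: level round bar, 20 mm thick, 150 mm long along the press's y, free all round (75 mm to the head). Closed: 295 mm in front of the hinge axis, 95 mm above the table. It moves on a 296 mm circle about the hinge; at 45 degrees it is 194 mm in front of the axis and 298 mm above the table. The bar may turn between the fingers.
- mug: Small white ceramic mug, 62 mm in diameter, 75 mm high, wall 4 mm, about 0.19 kg, at the start upright on the press head. Origin: centre of its underside; z up, handle towards +y: a closed loop of 10 mm round section in the y-z plane, out to y 64 mm; its opening, y 31 to 54 mm and z 20 to 58 mm, goes through along x.
- mug_eye (a point): Centre of the opening of the small mug's handle: 43 mm from the mug's axis, 39 mm above its underside; same axes as the mug. Let go on the hook, the mug swings about the bar for a few seconds and comes to rest hanging below it, lying on its side.
- stand: Steel hook stand, fixed: round foot 110 mm in diameter, 12 mm post from its centre (origin, on the table) up to 180 mm. From its top one hook of 8 mm round bar runs level along the stand's -x, axis 190 to 192 mm above the table, to x -78 mm, then turns up to a tip at x -92 mm. Nothing stands above the hook.
- hook_seat (a point): Point on the axis of the level part of the hook, 60 mm from the post, 190.5 mm above the table, where the mug should hang; axes are those of the stand (the bar runs along x).
- hook_tip (a point): Top of the upturned hook tip, 92 mm from the post and 210 mm above the table.
- big_mug: Larger white mug, 82 mm in diameter and 95 mm high, standing on the table: leave it.
- gas_spring: Removed gas spring, 18 mm thick, 255 mm long, lying on the table: leave it.
- tape_roll: Roll of amber heat tape, 72 mm in diameter, 20 mm high: leave it.
- tiles: Stack of white coaster tiles, 96 x 96 x 28 mm: leave it.
- spray: White bottle, 56 mm in diameter, 150 mm high: leave it.
- spanner: Steel spanner, 150 mm long, lying on the table: leave it.
- lint_roller: Lint roller with a black handle, 44 mm thick, 225 mm long, lying on the table: leave it.
Mind the look-alikes: they are no part of the job. Leave any green look-alike of the stand alone.

How it is judged:
By the outcome, as a careful person would: the job done as asked, in the order asked, and still so for the second after the job is handed in, while the arm keeps its last pose, push and grip.
It also fails if it takes over 61 s, if anything falls off the work surface, if the arm or the gripper's body presses on something with over 40 N, if the wrist force passes 120 N, or if a joint passes its speed limit or range.

## Working session

There is one attempt and no reset: what is moved stays moved. The work goes in short steps, Python scripts to look and compute and a tool call to move; the robot and the scene stay as the last step left them, time stands still between calls to the robot, and variables do not carry over. Pictures are saved under pics/ and viewed, at most 13 in all, crops included, and the job is handed in when it is done.

Besides the shell and the picture viewer there is one more tool, called after "Call:" by a JSON object that holds its "fn" and its "kwargs". drive_tool: Moves the arm, as the interface text tells. Its arguments: {"type":"object","properties":{"motion":{"type":"array","items":{"type":"array"}},"gripper":{"type":"number"}},"required":["motion"]}

```bash
mkdir -p pics; cat > h.py <<'E'
import numpy as np,cv2
from rig import read_state,capture,camera_info,hand_in
def cam(n):
    c=camera_info(n);f=192/np.tan(np.radians(c['fovy']/2))
    if 'T_tool_cam' in c:
        s=read_state();T=np.eye(4);T[:3,:3]=s['tcp_rot'];T[:3,3]=s['position'];T=T@np.array(c['T_tool_cam']);R,p=T[:3,:3],T[:3,3]
    else: R,p=np.array(c['orientation']),np.array(c['xyz'])
    return f,c['cx'],c['cy'],R,p
def ray(C,u,v):
    f,cx,cy,R,p=C;d=R@np.array([(u-cx)/f,(v-cy)/f,1]);return p,d/np.linalg.norm(d)
def onz(C,u,v,z):
    p,d=ray(C,u,v);return p+d*(z-p[2])/d[2]
def proj(C,X):
    f,cx,cy,R,p=C;q=R.T@(np.array(X)-p);return np.array([cx+f*q[0]/q[2],cy+f*q[1]/q[2]])
def tri(rs):
    A=np.zeros((3,3));b=np.zeros(3)
    for p,d in rs:
        M=np.eye(3)-np.outer(d,d);A+=M;b+=M@p
    return np.linalg.solve(A,b)
def save(im,n): cv2.imwrite('pics/'+n,im[...,::-1])
E
python3 - <<'E'
from h import *
for n in ['scene','top']:
    im=capture(n);np.save(n+'.npy',im);c=camera_info(n);print(n,c)
    save(cv2.resize(im,(800,600),interpolation=cv2.INTER_CUBIC),n+'1.png')
print(camera_info('wrist'));print(read_state())
E
```

```text
scene {'fovy': 44.61330642783632, 'cx': 252.87706508501049, 'cy': 188.94143171554256, 'xyz': array([1.35061983, 0.48963904, 1.44363506]), 'orientation': array([[-0.50699948,  0.70036452, -0.50243514],
       [ 0.86194193,  0.41008478, -0.29813853],
       [-0.00276464, -0.58422599, -0.81158632]])}
top {'fovy': 53.415506570902465, 'cx': 252.84860888915216, 'cy': 195.78217691060516, 'xyz': array([ 0.47366842, -0.00352976,  1.37656482]), 'orientation': array([[ 0.02857222, -0.99839057,  0.04898866],
       [-0.99950501, -0.02788986,  0.0145565 ],
       [-0.01316678, -0.04938032, -0.99869326]])}
{'fovy': 71.63802990253953, 'cx': 256.5529520903619, 'cy': 185.16761346274205, 'T_tool_cam': array([[ 1.31660318e-03, -9.58221405e-01, -2.86024485e-01,
         7.83969423e-02],
       [ 9.99998782e-01,  1.02184369e-03,  1.17979089e-03,
         5.37369218e-04],
       [-8.38228567e-04, -2.86025690e-01,  9.58221583e-01,
        -1.61459317e-01],
       [ 0.00000000e+00,  0.00000000e+00,  0.00000000e+00,
         1.00000000e+00]])}
{'time_s': 0.1, 'joint_positions': array([-8.55705759e+01,  3.02734740e+01,  8.21491021e+01, -2.94482984e-03,
        6.76897508e+01, -1.02273662e+01]), 'qvel': array([-0.02687581, -0.09025939, -0.15126544,  0.0447841 , -0.06461327,
       -0.06225477]), 'tau': array([-2.19989870e-04, -4.40983593e+01, -1.77150106e+01,  6.35708473e-02,
        5.34172053e-02, -3.79485004e-05]), 'position': array([ 0.15810416, -0.60398589,  0.22167095]), 'tcp_rot': array([[ 9.67453931e-01,  2.53047136e-01, -1.98816866e-04],
       [ 2.53047034e-01, -9.67452010e-01,  1.95094522e-03],
       [ 3.01335322e-04, -1.93775964e-03, -9.99998077e-01]]), 'force': array([-0.32014849, -0.40743066,  0.48618598]), 'moment': array([ 0.03357536,  0.01150562, -0.01642292]), 'grasp_force': 0.0, 'opening': 1.000227331900892}
```

View pics/top1.png

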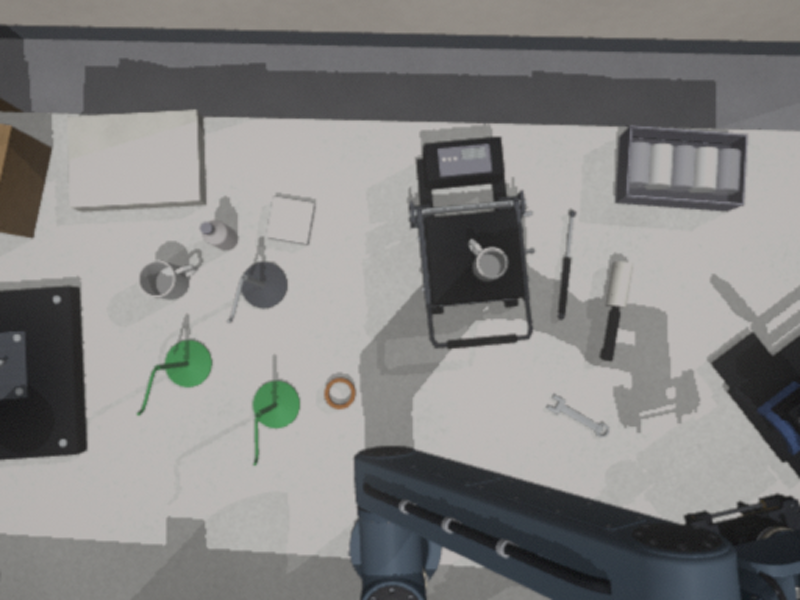

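View pics/scene1.png

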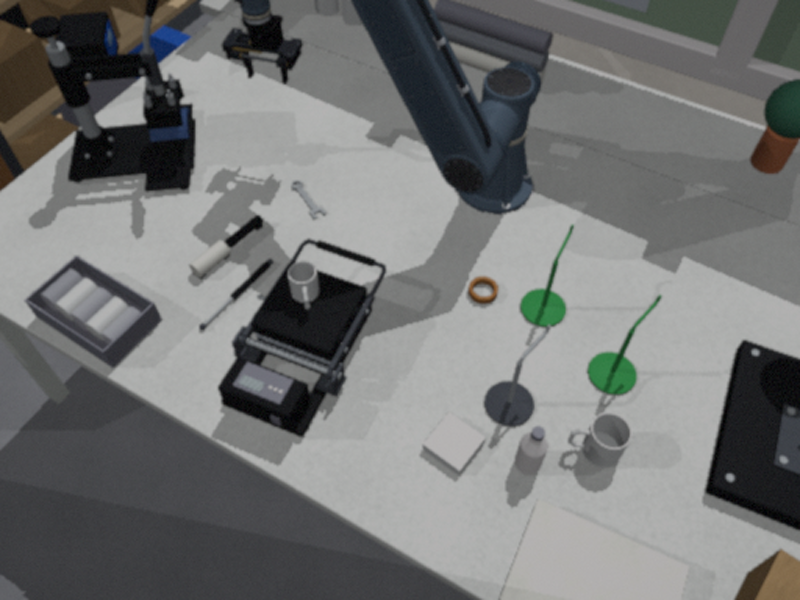

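The top view (800 px wide) shows the press with its head around (475,255). The mug's rim is at (490,263) with its handle towards (475,246), and the grip bar runs from (447,345) to (520,339). The steel stand's foot is at (264,285) and its hook ends at (232,320). The scene view shows the mug at (303,283), the steel foot at (509,403) and the hook tip at about (548,328). Next: coarse positions.

```bash
python3 - <<'E'
from h import *
T=cam('top');S=cam('scene');k=.64
g=lambda C,u,v,z:onz(C,u*k,v*k,z).round(4)
print('mug',g(T,491,262,.196),g(S,303,270,.196),'handle',g(T,474,245,.16))
print('grip',g(T,447,345,.095),g(T,520,339,.095))
print('grip S',g(S,318,243,.095),g(S,378,264,.095))
print('foot',g(T,264,285,.005),g(S,509,404,.005))
print('tip',g(T,232,320,.21),g(S,548,328,.21))
print('tip tri',tri([ray(T,232*k,320*k),ray(S,548*k,328*k)]))
print('big',g(T,158,279,.095),'spray',g(T,209,229,.15))
print('hinge ends',g(T,413,210,.08),g(T,526,202,.08))
t=cv2.resize(np.load('top.npy')[130:245,130:350],(800,418),interpolation=cv2.INTER_CUBIC);save(t,'topcrop.png')
E
```

```text
mug [ 0.6241 -0.1742  0.196 ] [ 0.6209 -0.1741  0.196 ] handle [ 0.6628 -0.1439  0.16  ]
grip [ 0.4558 -0.0985  0.095 ] [ 0.4731 -0.2542  0.095 ]
grip S [ 0.4762 -0.2435  0.095 ] [ 0.4582 -0.0862  0.095 ]
foot [0.5809 0.3211 0.005 ] [0.5869 0.325  0.005 ]
tip [0.4943 0.3328 0.21  ] [0.5015 0.3432 0.21  ]
tip tri [0.49326418 0.33933396 0.195589  ]
big [0.5806 0.5307 0.095 ] spray [0.6832 0.4061 0.15  ]
hinge ends [ 0.7489 -0.0179  0.08  ] [ 0.773  -0.2647  0.08  ]
```

View pics/topcrop.png

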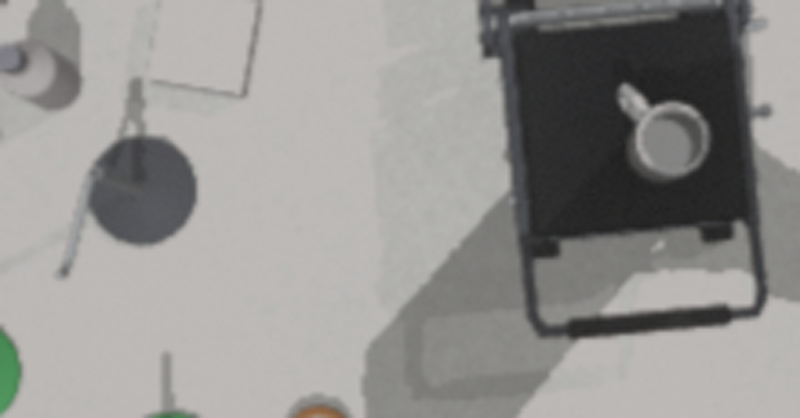

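Grip bar and mug positions are coarse-known, so I'll move above the mug and look from near.

```bash
cat >> h.py <<'E'
from scipy.spatial.transform import Rotation as Ro
def down(h,tilt=0):
    h=np.radians(h);x=np.array([np.cos(h),np.sin(h),0]);z=np.array([0,0,-1.]);R=np.array([x,np.cross(z,x),z]).T
    return R@Ro.from_euler('x',tilt,degrees=True).as_matrix()
def plan(p,R,n,vmax=48,P0=None,R0=None):
    s=read_state();P=np.array(s['position'] if P0 is None else P0);Q=np.array(s['tcp_rot'] if R0 is None else R0)
    p=np.array(p)
    print('from',P.round(4),'dist',np.linalg.norm(p-P).round(3),'ang',np.degrees(np.linalg.norm(Ro.from_matrix(Q.T@R).as_rotvec())).round(1))
    rows=[]
    for i in range(n):
        d=Q.T@((p-P)/(n-i))*1e3;r=Ro.from_matrix(Q.T@R).as_rotvec()/(n-i)
        d=d.round(0)+0;r=r.round(3)+0
        rows.append([d.astype(int).tolist(),r.tolist()])
        P=P+Q@d/1e3;Q=Q@Ro.from_rotvec(r).as_matrix()
    for i in range(0,n,5): print(rows[i:i+5])
    print('end',P.round(4))
E
python3 - <<'E'
from h import *
plan([.60,-.19,.33],down(38),14)
E
```

```text
from [ 0.1581 -0.604   0.2217] dist 0.615 ang 23.3
[[[38, -21, -8], [0.0, 0.0, -0.029]], [[39, -19, -8], [0.0, 0.0, -0.029]], [[39, -18, -8], [0.0, 0.0, -0.029]], [[40, -17, -8], [0.0, 0.0, -0.029]], [[40, -16, -8], [0.0, 0.0, -0.029]]]
[[[41, -15, -8], [0.0, 0.0, -0.029]], [[41, -14, -7], [0.0, 0.0, -0.029]], [[41, -13, -8], [0.0, 0.0, -0.029]], [[42, -11, -7], [0.0, 0.0, -0.029]], [[42, -10, -8], [0.0, 0.0, -0.029]]]
[[[42, -9, -7], [0.0, 0.0, -0.029]], [[43, -8, -8], [-0.001, 0.0, -0.029]], [[43, -7, -7], [0.0, 0.0, -0.03]], [[42, -5, -8], [-0.001, -0.001, -0.029]]]
end [ 0.5997 -0.19    0.3304]
```

Call:
{"fn": "drive_tool", "kwargs": {"motion": [[[38,-21,-8],[0,0,-0.029]],[[39,-19,-8],[0,0,-0.029]],[[39,-18,-8],[0,0,-0.029]],[[40,-17,-8],[0,0,-0.029]],[[40,-16,-8],[0,0,-0.029]]]}}

```text
time_s: 0.6
position: [0.3175, -0.4559, 0.2624]
tcp_rot: [[0.92, 0.391, -0.0], [0.391, -0.92, 0.001], [0.0, -0.001, -1.0]]
force: [0.8, -0.6, 0.2]
opening: 0.996
grasp_force: 0.0
```

Call:
{"fn": "drive_tool", "kwargs": {"motion": [[[41,-15,-8],[0,0,-0.029]],[[41,-14,-7],[0,0,-0.029]],[[41,-13,-8],[0,0,-0.029]],[[42,-11,-7],[0,0,-0.029]],[[42,-10,-8],[0,0,-0.029]]]}}

```text
time_s: 1.1
position: [0.4753, -0.3075, 0.3004]
tcp_rot: [[0.854, 0.52, -0.001], [0.52, -0.854, 0.001], [-0.0, -0.001, -1.0]]
force: [0.0, -0.5, -0.4]
opening: 1.004
grasp_force: 0.0
```

Call:
{"fn": "drive_tool", "kwargs": {"motion": [[[42,-9,-7],[0,0,-0.029]],[[43,-8,-8],[0,0,-0.029]],[[43,-7,-7],[0,0,-0.03]],[[42,-5,-8],[0,0,-0.029]],[[0,0,0],[0,0,0]]]}}

```text
time_s: 1.6
position: [0.6033, -0.1865, 0.3311]
tcp_rot: [[0.784, 0.62, 0.004], [0.62, -0.784, 0.001], [0.003, 0.001, -1.0]]
force: [0.9, 0.6, 0.0]
opening: 1.001
grasp_force: 0.0
```

```bash
python3 - <<'E'
from h import *
s=read_state();print(s['position'],s['tcp_rot'][:,0],s['time_s'])
im=capture('wrist');np.save('w1.npy',im);s=read_state();np.save('w1p.npy',np.c_[s['tcp_rot'],s['position']])
save(cv2.resize(im,(800,600),interpolation=cv2.INTER_CUBIC),'w1.png')
im=capture('top');np.save('top2.npy',im)
E
```

```text
[ 0.60333358 -0.18651061  0.33111479] [0.78434986 0.62030973 0.00333769] 1.6
```

View pics/w1.png

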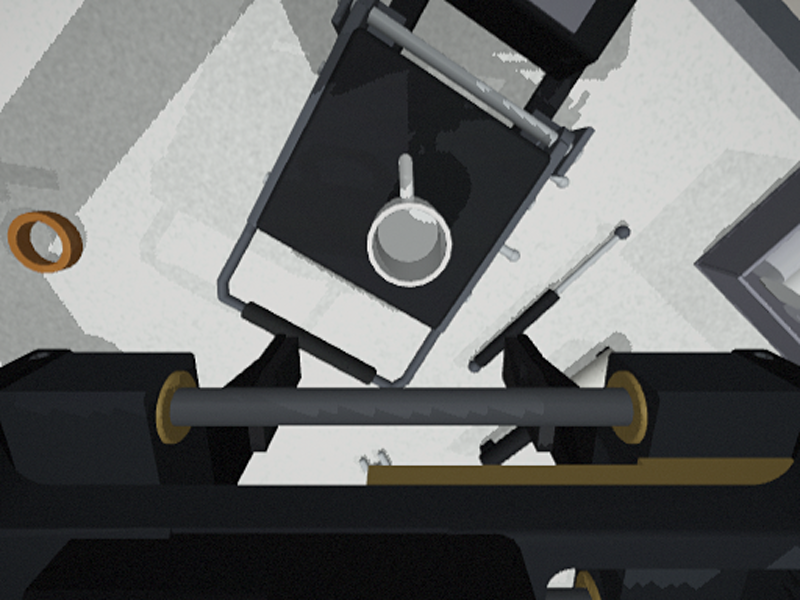

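The wrist view (800 px) shows the mug's rim centred at (409,242), with the handle's outer end at (405,157). The grip bar runs from (245,310) to (375,377) and the hinge bar from (372,18) to (560,140).

```bash
python3 - <<'E'
from h import *
C=cam('wrist');k=.64
w=np.load('w1.npy');g=w.mean(2)
# rim outer contour by bright mask
m=((g>140)).astype(np.uint8);cs,_=cv2.findContours(m,cv2.RETR_EXTERNAL,cv2.CHAIN_APPROX_NONE)
for c in cs:
    x,y,ww,hh=cv2.boundingRect(c)
    if cv2.contourArea(c)>300 and x<262<x+ww and y<150<y+hh and ww<150: print(x,y,ww,hh)
for (u,v) in [(409,242)]:
    r=onz(C,u*k,v*k,.196);print('rim',r)
    print('rim edges',[onz(C,a*k,242*k,.196).round(4) for a in (367,452)],[onz(C,409*k,b*k,.196).round(4) for b in (197,287)])
for z in (.16,.175): 
    h=onz(C,405*k,157*k,z);d=h-r;print('handle',z,h.round(4),np.hypot(*d[:2]),np.degrees(np.arctan2(d[1],d[0])))
a=onz(C,245*k,310*k,.095);b=onz(C,375*k,377*k,.095);print('grip',a,b,(a+b)/2,np.linalg.norm(a-b),np.degrees(np.arctan2(*(a-b)[[1,0]])))
print('hinge',onz(C,372*k,18*k,.1),onz(C,560*k,140*k,.1))
E
```

```text
146 147 130 97
235 99 54 85
rim [ 0.62369292 -0.17905449  0.196     ]
rim edges [array([ 0.6051, -0.1554,  0.196 ]), array([ 0.6428, -0.2033,  0.196 ])] [array([ 0.6484, -0.1594,  0.196 ]), array([ 0.5974, -0.2   ,  0.196 ])]
handle 0.16 [ 0.6682 -0.1407  0.16  ] 0.05875958811768405 40.80966604798568
handle 0.175 [ 0.6679 -0.1407  0.175 ] 0.05851541842583736 40.95670931941107
grip [ 0.45389317 -0.10474705  0.095     ] [ 0.47494331 -0.25358927  0.095     ] [ 0.46441824 -0.17916816  0.095     ] 0.15032337386241984 98.04972018444563
hinge [ 0.73793189 -0.05161398  0.1       ] [ 0.76555498 -0.23964681  0.1       ]
```

```bash
python3 - <<'E'
from h import *
plan([.6235,-.1795,.152],down(41),6)
E
```

```text
from [ 0.5999 -0.1896  0.3299] dist 0.18 ang 2.9
[[[4, 1, 30], [0.0, 0.0, -0.008]], [[4, 1, 30], [0.0, 0.0, -0.009]], [[4, 1, 29], [0.0, 0.0, -0.008]], [[4, 1, 30], [0.0, 0.0, -0.009]], [[4, 2, 29], [0.0, 0.001, -0.008]]]
[[[5, 1, 30], [-0.001, 0.0, -0.009]]]
end [ 0.6234 -0.1791  0.1519]
```

```bash
python3 - <<'E'
from h import *
C=cam('wrist');s=read_state();im=capture('wrist');np.save('w2.npy',im)
g=im.mean(2);m=(g>140).astype(np.uint8);cs,_=cv2.findContours(m,cv2.RETR_EXTERNAL,cv2.CHAIN_APPROX_NONE)
for c in cs:
    x,y,w,h=cv2.boundingRect(c)
    if 35<w<80 and 60<h<110 and 200<x<280: print(x,y,w,h); best=c
p=np.array([onz(C,*q,.196)[:2] for q in best[:,0]])
o,_,_=cv2.split(np.zeros((1,1,3))),0,0
# rim circle: near-camera-side points projected on z=.196, robust fit with r=31 mm
from scipy.optimize import least_squares
r=least_squares(lambda c:np.hypot(p[:,0]-c[0],p[:,1]-c[1])-.031,p.mean(0),loss='soft_l1',f_scale=.001)
x,y,w,h=cv2.boundingRect(best);t=best[best[:,0,1]==y][:,0].mean(0)
H=onz(C,*t,.165)[:2];d=H-r.x
print('rim',r.x,'median res',np.median(abs(r.fun)),'handle',H,np.hypot(*d),np.degrees(np.arctan2(d[1],d[0])))
# grip: dark-pixel shift between w1 and w2
sh,_=cv2.phaseCorrelate(np.load('w1.npy').mean(2)[:200,80:400],g[:200,80:400]);print('shift',sh)
k=.64;a=onz(C,245*k+sh[0],310*k+sh[1],.095);b=onz(C,375*k+sh[0],377*k+sh[1],.095);print('grip',(a+b)/2,np.degrees(np.arctan2(*(a-b)[[1,0]])))
print(read_state()['position']-s['position'])
plan(np.r_[r.x,.152],down(np.degrees(np.arctan2(d[1],d[0]))),5)
E
```

```text
235 94 55 86
rim [ 0.62712927 -0.17594459] median res 0.0017541272191007925 handle [ 0.67355365 -0.13603709] 0.0612195337040594 40.68313737746431
shift (0.20380354576496984, -3.9828904281645947)
grip [ 0.47037403 -0.17544184  0.095     ] 98.17277553623121
[-0.00074054 -0.00078739 -0.00015511]
from [ 0.5991 -0.1904  0.3298] dist 0.181 ang 2.7
[[[6, 1, 36], [0.0, 0.0, -0.009]], [[6, 1, 35], [0.0, 0.0, -0.009]], [[6, 2, 36], [0.0, 0.0, -0.01]], [[7, 1, 35], [-0.001, 0.001, -0.009]], [[6, 2, 36], [0.0, 0.0, -0.01]]]
end [ 0.6273 -0.1762  0.1517]
```

Call:
{"fn": "drive_tool", "kwargs": {"motion": [[[6,1,36],[0,0,-0.009]],[[6,1,35],[0,0,-0.009]],[[6,2,36],[0,0,-0.01]],[[7,1,35],[0,0,-0.009]],[[6,2,36],[0,0,-0.01]]]}}

```text
time_s: 2.25
position: [0.627, -0.1778, 0.151]
tcp_rot: [[0.76, 0.65, -0.001], [0.65, -0.76, 0.0], [-0.001, -0.001, -1.0]]
force: [0.5, -0.3, 0.6]
opening: 1.0
grasp_force: 0.0
```

Call:
{"fn": "drive_tool", "kwargs": {"motion": [[[0,0,0],[0,0,0]],[[0,0,0],[0,0,0]],[[0,0,0],[0,0,0]]]}}

```text
time_s: 2.55
position: [0.629, -0.1779, 0.1548]
tcp_rot: [[0.759, 0.651, 0.003], [0.651, -0.759, -0.002], [0.001, 0.003, -1.0]]
force: [1.2, 0.1, 0.6]
opening: 1.0
grasp_force: 0.0
```

Call:
{"fn": "drive_tool", "kwargs": {"motion": [[[0,0,0],[0,0,0]],[[0,0,0],[0,0,0]],[[0,0,0],[0,0,0]],[[0,0,0],[0,0,0]],[[0,0,0],[0,0,0]]], "gripper": 0.5}}

```text
time_s: 3.05
position: [0.6281, -0.1761, 0.153]
tcp_rot: [[0.758, 0.652, -0.0], [0.652, -0.758, 0.0], [0.0, -0.0, -1.0]]
force: [-0.7, 1.0, 2.6]
opening: 0.692
grasp_force: 30.0
```

Call:
{"fn": "drive_tool", "kwargs": {"motion": [[[0,0,-10],[0,0,0]],[[0,0,-30],[0,0,0]],[[0,0,-40],[0,0,0]],[[0,0,-40],[0,0,0]],[[0,0,-40],[0,0,0]]]}}

```text
time_s: 3.55
position: [0.628, -0.1763, 0.3141]
tcp_rot: [[0.758, 0.652, -0.001], [0.652, -0.758, 0.0], [-0.0, -0.0, -1.0]]
force: [0.2, -1.3, -1.0]
opening: 0.691
grasp_force: 30.0
```

```bash
python3 - <<'E'
from h import *
T=cam('top');S=cam('scene')
im=np.load('top.npy').astype(int);g=im.mean(2)
sub=(g<110)&(abs(im[...,1]-im[...,0])<25)
m=np.zeros_like(sub);m[165:202,150:190]=sub[165:202,150:190]
ys,xs=np.nonzero(cv2.morphologyEx(m.astype(np.uint8),cv2.MORPH_OPEN,np.ones((5,5))));print('foot px',xs.mean(),ys.mean(),len(xs))
F=onz(T,(xs.min()+xs.max())/2,(ys.min()+ys.max())/2,.006);F2=onz(T,xs.mean(),ys.mean(),.006)
tip=onz(T,147.3,205.1,.207);el=onz(T,156.1,177.3,.19)
print(F,F2,'tip',tip,'elbow',el)
for q in (F,F2,el): d=q-tip;print(np.hypot(*d[:2]),np.degrees(np.arctan2(d[1],d[0])))
E
```

```text
foot px 168.97121212121212 181.95151515151514 660
[0.58227428 0.32072882 0.006     ] [0.582447   0.32084003 0.006     ] tip [0.49328411 0.33729202 0.207     ] elbow [0.58133287 0.31827883 0.19      ]
0.09051845071117022 -10.54347642807955
0.09066801289580378 -10.45440954584387
0.09007821763097766 -12.1853130213498
```

```bash
python3 - <<'E'
from h import *
plan([.446,.302,.285],down(79.3),12)
E
```

```text
from [ 0.628  -0.1763  0.3141] dist 0.513 ang 38.6
[[[14, -40, 2], [0.0, 0.0, -0.056]], [[17, -39, 2], [0.0, 0.0, -0.056]], [[19, -38, 3], [0.0, 0.0, -0.056]], [[21, -37, 2], [0.0, 0.0, -0.056]], [[23, -36, 3], [0.0, 0.0, -0.056]]]
[[[25, -35, 2], [0.0, 0.0, -0.056]], [[27, -33, 3], [0.0, 0.0, -0.056]], [[29, -32, 2], [0.0, 0.0, -0.056]], [[30, -30, 3], [0.0, 0.0, -0.057]], [[32, -28, 2], [0.0, 0.0, -0.056]]]
[[[34, -26, 3], [0.0, 0.0, -0.057]], [[35, -24, 2], [-0.001, 0.0, -0.056]]]
end [0.4463 0.3021 0.2852]
```

Call:
{"fn": "drive_tool", "kwargs": {"motion": [[[14,-40,2],[0,0,-0.056]],[[17,-39,2],[0,0,-0.056]],[[19,-38,3],[0,0,-0.056]],[[21,-37,2],[0,0,-0.056]],[[23,-36,3],[0,0,-0.056]]]}}

```text
time_s: 4.05
position: [0.552, 0.0238, 0.3008]
tcp_rot: [[0.547, 0.837, 0.0], [0.837, -0.547, -0.0], [0.0, 0.0, -1.0]]
force: [0.7, 0.0, -1.6]
opening: 0.693
grasp_force: 30.0
```

Call:
{"fn": "drive_tool", "kwargs": {"motion": [[[25,-35,2],[0,0,-0.056]],[[27,-33,3],[0,0,-0.056]],[[29,-32,2],[0,0,-0.056]],[[30,-30,3],[0,0,-0.057]],[[32,-28,2],[0,0,-0.056]]]}}

```text
time_s: 4.55
position: [0.4753, 0.2235, 0.2887]
tcp_rot: [[0.293, 0.956, 0.0], [0.956, -0.293, -0.0], [-0.0, 0.0, -1.0]]
force: [-0.2, 0.4, -1.8]
opening: 0.695
grasp_force: 30.0
```

Call:
{"fn": "drive_tool", "kwargs": {"motion": [[[34,-26,3],[0,0,-0.057]],[[35,-24,2],[0,0,-0.056]],[[0,0,0],[0,0,0]],[[0,0,0],[0,0,0]],[[0,0,0],[0,0,0]]]}}

```text
time_s: 5.05
position: [0.447, 0.3012, 0.2837]
tcp_rot: [[0.187, 0.982, 0.0], [0.982, -0.187, -0.001], [-0.001, 0.0, -1.0]]
force: [-0.7, 0.2, -1.6]
opening: 0.692
grasp_force: 30.0
```

```bash
python3 - <<'E'
from h import *
s=read_state();print(s['position'],s['opening'])
np.save('w3p.npy',np.c_[s['tcp_rot'],s['position']])
im=capture('wrist');np.save('w3.npy',im)
save(cv2.resize(im,(800,600),interpolation=cv2.INTER_CUBIC),'w3.png')
E
```

```text
[0.44700913 0.30124452 0.28365931] 0.6917203430396497
```

View pics/w3.png

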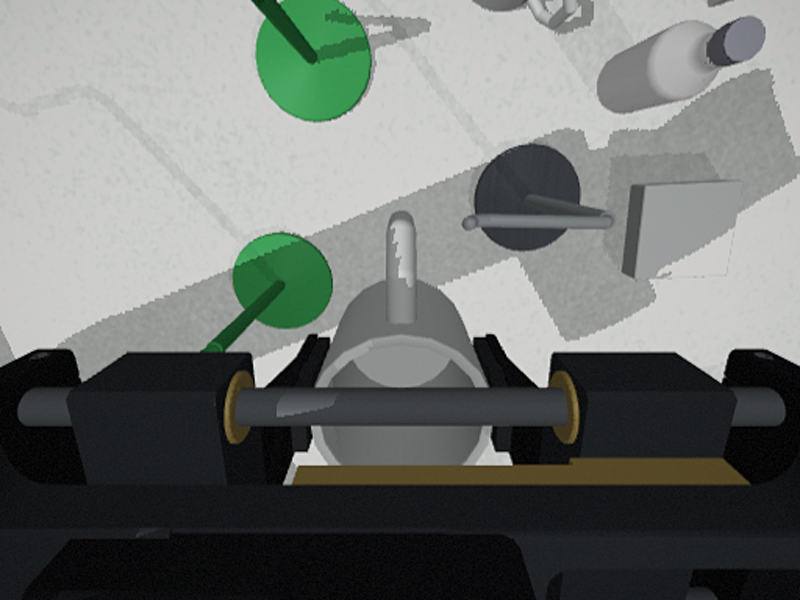

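The wrist view shows the mug held with its handle at (400,215)-(401,320). The hook bar runs from its tip at (471,223) to the post top at (607,220), nearly parallel to the image rows.

```bash
python3 - <<'E'
from h import *
C=cam('wrist');k=.64;s=read_state();R=s['tcp_rot'];P=s['position']
tl=lambda X:(R.T@(X-P)*1e3).round(1)
t=onz(C,471*k,223*k,.209);l=onz(C,490*k,221.5*k,.192);e=onz(C,604*k,219.5*k,.191)
f=onz(C,528*k,197*k,.006)
hz=P[2]+.007
o=onz(C,400*k,214*k,hz);i=onz(C,401*k,320*k,hz)
for n,q in zip(['tip','bar','elbow','foot','handle out','handle base'],[t,l,e,f,o,i]): print(n,q.round(4),tl(q))
d=e-l;print(np.degrees(np.arctan2(d[1],d[0])))
E
```

```text
tip [0.4951 0.3392 0.209 ] [46.6 39.9 74.7]
bar [0.5089 0.3352 0.192 ] [45.3 54.2 91.7]
elbow [0.5774 0.3233 0.191 ] [ 46.4 123.6  92.7]
foot [0.5853 0.3218 0.006 ] [ 46.5 131.6 277.7]
handle out [0.4584 0.3606 0.2907] [60.7 -0.2 -7. ]
handle base [0.451  0.3197 0.2907] [19.1  0.3 -7. ]
-9.841961757901194
```

Call:
{"fn": "drive_tool", "kwargs": {"motion": [[[2,0,25],[0,0,0]],[[2,0,30],[0,0,0]],[[2,0,25],[0,0,0]],[[0,0,12],[0,0,0]],[[0,0,0],[0,0,0]]]}}

```text
time_s: 5.6
position: [0.4473, 0.3064, 0.1901]
tcp_rot: [[0.188, 0.982, -0.004], [0.982, -0.188, -0.002], [-0.002, -0.003, -1.0]]
force: [-1.4, -0.2, -1.8]
opening: 0.69
grasp_force: 30.0
```

Call:
{"fn": "drive_tool", "kwargs": {"motion": [[[0,0,0],[0,0,0]],[[0,0,0],[0,0,0]],[[0,0,0],[0,0,0]]]}}

```text
time_s: 5.9
position: [0.4487, 0.3081, 0.1929]
tcp_rot: [[0.186, 0.983, 0.003], [0.983, -0.186, 0.001], [0.002, 0.002, -1.0]]
force: [0.0, -0.9, -1.9]
opening: 0.692
grasp_force: 30.0
```

```bash
python3 - <<'E'
from h import *
s=read_state();print(s['position'],s['tcp_rot'][:,0])
im=capture('wrist');np.save('w4.npy',im)
save(cv2.resize(im[60:300,150:450],(800,640),interpolation=cv2.INTER_CUBIC)[:600],'w4.png')
E
```

```text
[0.44865691 0.30807718 0.19286931] [0.18613907 0.98252224 0.00151561]
```

View pics/w4.png

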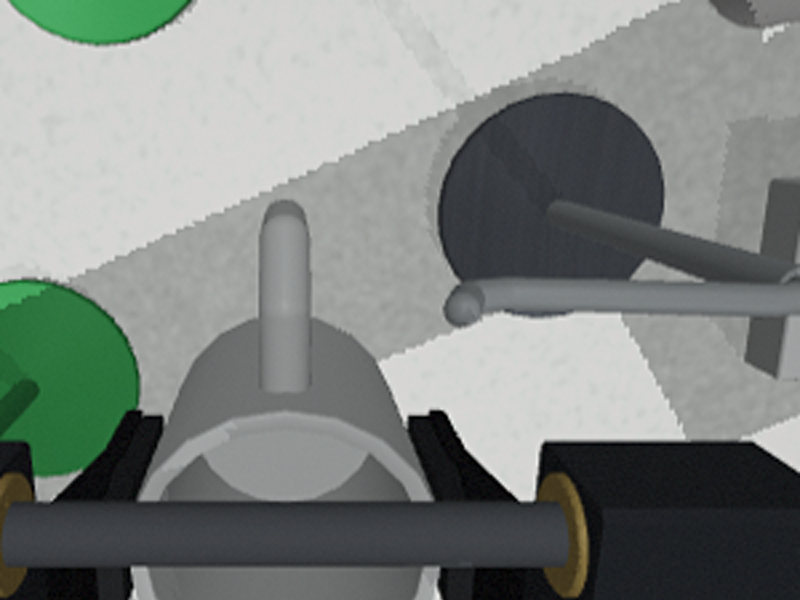

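The crop shows the handle's outer end at (285,203) and its root at (285,390), with the near rim top at (285,413). The hook tip is at (462,305) and its level bar at (520,294).

```bash
python3 - <<'E'
from h import *
C=cam('wrist');s=read_state();R=s['tcp_rot'];P=s['position'];print(P)
tl=lambda X:(R.T@(X-P)*1e3).round(1)
g=lambda X,Y,z:tl(onz(C,150+X/2.6667,60+Y/2.6667,z))
b=P[2]-.032
print('tip',g(462,305,.207),'bar',g(520,294,.192),g(760,299,.191))
print('rim top outer',g(285,413,b+.075),'root z60',g(285,390,b+.066),'z68?')
for z in (.02,.03,.039,.05): print('outer',z,g(285,203,b+z))
E
```

```text
[0.44844662 0.30809933 0.19270796]
tip [ 40.4  38.3 -14.2] bar [39.3 55.6  0.9] [ 37.9 112.9   2. ]
rim top outer [ 27.6   0.3 -43. ] root z60 [ 28.6   0.4 -34. ] z68?
outer 0.02 [59.1  0.4 12.1]
outer 0.03 [60.2  0.3  2.1]
outer 0.039 [61.2  0.3 -6.9]
outer 0.05 [ 62.4   0.3 -17.9]
```

Call:
{"fn": "drive_tool", "kwargs": {"motion": [[[0,12,0],[0,0,0]],[[0,15,0],[0,0,0]],[[0,15,0],[0,0,0]],[[0,12,0],[0,0,0]],[[0,0,0],[0,0,0]]]}}

```text
time_s: 6.45
position: [0.5038, 0.2973, 0.1915]
tcp_rot: [[0.188, 0.982, 0.002], [0.982, -0.188, 0.0], [0.001, 0.002, -1.0]]
force: [-0.1, 0.3, -1.9]
opening: 0.689
grasp_force: 30.0
```

Call:
{"fn": "drive_tool", "kwargs": {"motion": [[[-1,10,0],[0,0,0]],[[0,8,0],[0,0,0]],[[0,0,0],[0,0,0]],[[0,0,0],[0,0,0]]]}}

```text
time_s: 6.85
position: [0.5182, 0.2934, 0.1915]
tcp_rot: [[0.186, 0.983, -0.001], [0.983, -0.186, -0.0], [-0.0, -0.001, -1.0]]
force: [0.5, 0.2, -1.9]
opening: 0.697
grasp_force: 30.0
```

```bash
python3 - <<'E'
from h import *
s=read_state();print(s['position'],s['force'])
im=capture('wrist');np.save('w5.npy',im)
save(cv2.resize(im[60:300,150:450],(800,640),interpolation=cv2.INTER_CUBIC)[:600],'w5.png')
E
```

```text
[0.51818388 0.29343545 0.19146215] [ 0.54888447  0.15704991 -1.85011961]
```

View pics/w5.png

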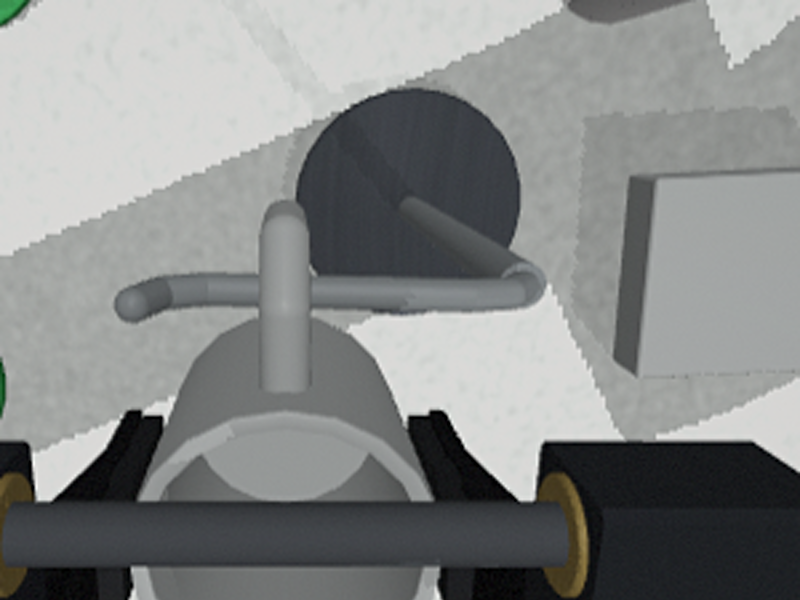

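The bar passes through the handle opening: the handle at X=285 lies between the tip at (130,303) and the post at (525,280). Now I'll lower the mug onto the bar.

Call:
{"fn": "drive_tool", "kwargs": {"motion": [[[0,0,7],[0,0,0]],[[0,0,7],[0,0,0]],[[0,0,3],[0,0,0]],[[0,0,0],[0,0,0]],[[0,0,0],[0,0,0]]]}}

```text
time_s: 7.4
position: [0.5183, 0.2935, 0.1743]
tcp_rot: [[0.186, 0.983, -0.0], [0.983, -0.186, -0.0], [-0.0, -0.0, -1.0]]
force: [0.1, 0.1, -2.3]
opening: 0.694
grasp_force: 30.0
```

Call:
{"fn": "drive_tool", "kwargs": {"motion": [[[0,0,2],[0,0,0]],[[0,0,1],[0,0,0]],[[0,0,0],[0,0,0]],[[0,0,0],[0,0,0]]]}}

```text
time_s: 7.8
position: [0.5184, 0.2935, 0.1716]
tcp_rot: [[0.186, 0.983, 0.0], [0.983, -0.186, -0.0], [0.0, 0.0, -1.0]]
force: [-0.1, -0.1, -1.7]
opening: 0.687
grasp_force: 30.0
```

Call:
{"fn": "drive_tool", "kwargs": {"motion": [[[0,0,1],[0,0,0]],[[0,0,1],[0,0,0]],[[0,0,0],[0,0,0]],[[0,0,0],[0,0,0]]]}}

```text
time_s: 8.2
position: [0.5183, 0.2935, 0.1695]
tcp_rot: [[0.186, 0.983, -0.0], [0.983, -0.186, -0.0], [-0.0, -0.0, -1.0]]
force: [0.2, 0.4, -2.1]
opening: 0.69
grasp_force: 30.0
```

Call:
{"fn": "drive_tool", "kwargs": {"motion": [[[0,0,1],[0,0,0]],[[0,0,1],[0,0,0]],[[0,0,0],[0,0,0]],[[0,0,0],[0,0,0]]]}}

```text
time_s: 8.6
position: [0.5185, 0.2936, 0.1688]
tcp_rot: [[0.186, 0.983, 0.001], [0.983, -0.186, 0.0], [0.001, 0.001, -1.0]]
force: [-1.5, -2.2, 5.6]
opening: 0.694
grasp_force: 30.0
```

The mug rests on the bar, so release.

Call:
{"fn": "drive_tool", "kwargs": {"motion": [[[0,0,0],[0,0,0]],[[0,0,0],[0,0,0]],[[0,0,0],[0,0,0]],[[0,0,0],[0,0,0]]], "gripper": 1.0}}

```text
time_s: 9.0
position: [0.5184, 0.2935, 0.1674]
tcp_rot: [[0.186, 0.983, -0.0], [0.983, -0.186, -0.0], [-0.0, -0.0, -1.0]]
force: [-0.4, 0.1, 0.5]
opening: 0.95
grasp_force: 0.0
```

Call:
{"fn": "drive_tool", "kwargs": {"motion": [[[0,0,-15],[0,0,0]],[[0,0,-30],[0,0,0]],[[0,0,-40],[0,0,0]],[[0,0,-40],[0,0,0]],[[0,0,-10],[0,0,0]]]}}

```text
time_s: 9.5
position: [0.5209, 0.2945, 0.3077]
tcp_rot: [[0.186, 0.983, 0.009], [0.983, -0.186, 0.003], [0.005, 0.009, -1.0]]
force: [-0.1, -0.3, 0.1]
opening: 1.001
grasp_force: 0.0
```

```bash
python3 - <<'E'
from h import *
im=capture('wrist');save(cv2.resize(im,(800,600),interpolation=cv2.INTER_CUBIC),'w6.png')
plan([.475,-.173,.25],down(98.1),11)
E
```

```text
from [0.5206 0.2943 0.3073] dist 0.473 ang 18.8
[[[-43, 4, 5], [0.001, 0.0, -0.03]], [[-43, 2, 5], [0.001, 0.0, -0.03]], [[-43, 1, 5], [0.001, 0.0, -0.03]], [[-43, 0, 5], [0.001, 0.0, -0.03]], [[-42, -1, 5], [0.001, 0.0, -0.03]]]
[[[-43, -3, 5], [0.001, -0.001, -0.03]], [[-42, -4, 5], [0.001, 0.0, -0.03]], [[-42, -5, 5], [0.0, -0.001, -0.03]], [[-42, -6, 5], [0.001, 0.0, -0.029]], [[-42, -7, 5], [0.0, -0.001, -0.03]]]
[[[-42, -9, 6], [0.001, 0.0, -0.029]]]
end [ 0.4751 -0.1731  0.2499]
```

View pics/w6.png

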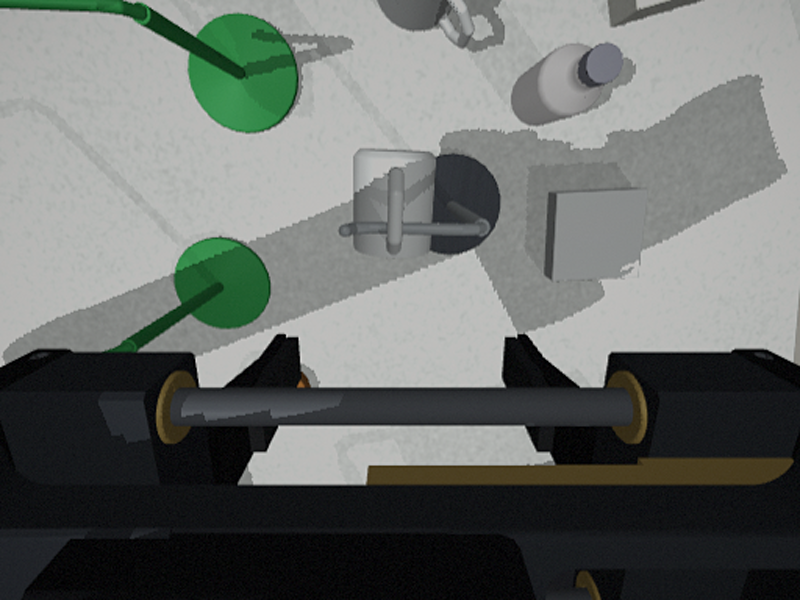

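The mug hangs on the hook at (395,210), lying on its side and swinging. Next is the press handle.

Call:
{"fn": "drive_tool", "kwargs": {"motion": [[[-43,4,5],[0,0,-0.03]],[[-43,2,5],[0,0,-0.03]],[[-43,1,5],[0,0,-0.03]],[[-43,0,5],[0,0,-0.03]],[[-42,-1,5],[0,0,-0.03]]]}}

```text
time_s: 10.05
position: [0.4956, 0.0788, 0.2758]
tcp_rot: [[0.035, 0.999, -0.003], [0.999, -0.035, 0.0], [-0.0, -0.003, -1.0]]
force: [1.2, 0.4, -1.3]
opening: 1.005
grasp_force: 0.0
```

Call:
{"fn": "drive_tool", "kwargs": {"motion": [[[-43,-3,5],[0,0,-0.03]],[[-42,-4,5],[0,0,-0.03]],[[-42,-5,5],[0,0,-0.03]],[[-42,-6,5],[0,0,-0.03]],[[-42,-7,5],[0,0,-0.03]]]}}

```text
time_s: 10.55
position: [0.4756, -0.1325, 0.2509]
tcp_rot: [[-0.114, 0.993, -0.002], [0.993, 0.114, 0.001], [0.002, -0.002, -1.0]]
force: [1.1, 0.5, 0.2]
opening: 0.999
grasp_force: 0.0
```

Call:
{"fn": "drive_tool", "kwargs": {"motion": [[[-42,-9,6],[0,0,-0.029]],[[0,0,0],[0,0,0]],[[0,0,0],[0,0,0]],[[0,0,0],[0,0,0]],[[0,0,0],[0,0,0]]]}}

```text
time_s: 11.05
position: [0.4725, -0.1726, 0.2462]
tcp_rot: [[-0.143, 0.99, -0.001], [0.99, 0.143, 0.001], [0.001, -0.001, -1.0]]
force: [-0.6, -0.1, 0.1]
opening: 1.001
grasp_force: 0.0
```

```bash
python3 - <<'E'
from h import *
s=read_state();print(s['position'])
im=capture('wrist');np.save('w7.npy',im);save(cv2.resize(im,(800,600),interpolation=cv2.INTER_CUBIC),'w7.png')
E
```

```text
[ 0.47251543 -0.17257791  0.24624951]
```

View pics/w7.png

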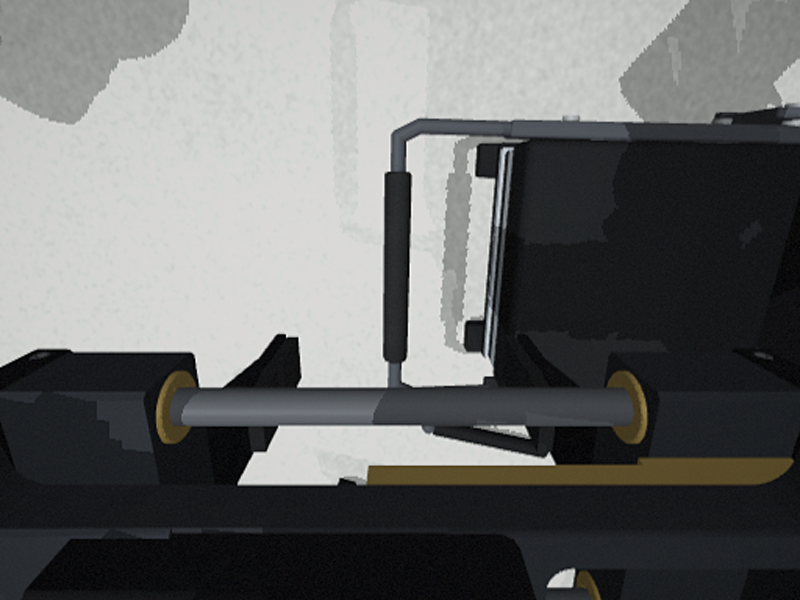

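The wrist view shows the grip from (398,172) to (395,361), nearly along tool x.

```bash
python3 - <<'E'
from h import *
C=cam('wrist');k=.64;s=read_state();R=s['tcp_rot'];P=s['position']
a=onz(C,398*k,172*k,.095);b=onz(C,395.5*k,361*k,.095);m=(a+b)/2
print(a,b,m,np.linalg.norm(a-b),np.degrees(np.arctan2(*(a-b)[[1,0]])),R.T@(m-P)*1e3)
plan([*m[:2],.076],down(98.1),5)
E
```

```text
[ 0.45992764 -0.10050398  0.095     ] [ 0.47940464 -0.24995027  0.095     ] [ 0.46966614 -0.17522713  0.095     ] 0.15071014774242888 97.42537849889861 [ -2.20603793  -3.32033891 151.47322134]
from [ 0.4727 -0.1726  0.2465] dist 0.171 ang 0.2
[[[0, -1, 34], [0.0, 0.0, 0.001]], [[-1, -1, 34], [0.0, 0.0, 0.0]], [[0, 0, 34], [0.0, 0.0, 0.001]], [[-1, -1, 34], [0.0, 0.0, 0.0]], [[0, 0, 34], [0.0, 0.0, 0.001]]]
end [ 0.4699 -0.175   0.0765]
```

Call:
{"fn": "drive_tool", "kwargs": {"motion": [[[0,-1,34],[0,0,0]],[[-1,-1,34],[0,0,0]],[[0,0,34],[0,0,0]],[[-1,-1,34],[0,0,0]],[[0,0,34],[0,0,0]]]}}

```text
time_s: 11.6
position: [0.4706, -0.1757, 0.0758]
tcp_rot: [[-0.143, 0.99, 0.001], [0.99, 0.143, -0.001], [-0.001, 0.001, -1.0]]
force: [0.8, 0.1, -0.6]
opening: 0.999
grasp_force: 0.0
```

Call:
{"fn": "drive_tool", "kwargs": {"motion": [[[0,0,0],[0,0,0]],[[0,0,0],[0,0,0]],[[0,0,0],[0,0,0]]]}}

```text
time_s: 11.9
position: [0.4713, -0.1768, 0.0782]
tcp_rot: [[-0.142, 0.99, 0.003], [0.99, 0.142, -0.002], [-0.002, 0.003, -1.0]]
force: [0.6, -0.1, 0.2]
opening: 0.999
grasp_force: 0.0
```

Call:
{"fn": "drive_tool", "kwargs": {"motion": [[[0,0,0],[0,0,0]],[[0,0,0],[0,0,0]],[[0,0,0],[0,0,0]],[[0,0,0],[0,0,0]],[[0,0,0],[0,0,0]]], "gripper": 0.05}}

```text
time_s: 12.4
position: [0.4701, -0.1766, 0.0768]
tcp_rot: [[-0.141, 0.99, 0.0], [0.99, 0.141, -0.0], [-0.0, 0.0, -1.0]]
force: [-0.4, -0.1, 0.1]
opening: 0.632
grasp_force: 0.0
```

Call:
{"fn": "drive_tool", "kwargs": {"motion": [[[0,0,0],[0,0,0]],[[0,0,0],[0,0,0]],[[0,0,0],[0,0,0]],[[0,0,0],[0,0,0]],[[0,0,0],[0,0,0]]]}}

```text
time_s: 12.9
position: [0.4689, -0.1765, 0.0764]
tcp_rot: [[-0.142, 0.99, -0.002], [0.99, 0.142, 0.0], [0.001, -0.002, -1.0]]
force: [-3.0, -2.0, 0.9]
opening: 0.219
grasp_force: 29.9
```

```bash
cat >> h.py <<'E'
def gripat(G,th,yaw=8.1):
    xp=np.array([np.cos(np.radians(yaw)),np.sin(np.radians(yaw)),0]);H=np.array(G)+.295*xp;H[2]=.075
    return H+xp*(-.295*np.cos(th)+.02*np.sin(th))+np.array([0,0,.295*np.sin(th)+.02*np.cos(th)])
E
python3 - <<'E'
from h import *
s=read_state();P=s['position'];Q=s['tcp_rot'];G=P+Q[:,2]*-.019;print(P,G,s['joint_positions'].round(1));np.save('G.npy',G);G[2]=.095
P[2]=.076;Q=down(98.1);n=20;rows=[]
for i in range(1,n+1):
    f=i/n;th=.785*f;R=down(98.1,-35*f);p=gripat(G,th)+R[:,2]*.019
    d=(Q.T@(p-P)*1e3).round(0)+0;r=Ro.from_matrix(Q.T@R).as_rotvec().round(3)+0
    rows.append([d.astype(int).tolist(),r.tolist()]);P=P+Q@d/1e3;Q=Q@Ro.from_rotvec(r).as_matrix()
for i in range(0,n,5):print(rows[i:i+5])
print(P,p)
E
```

```text
[ 0.46893512 -0.17653564  0.07642857] [ 0.4689808  -0.17653882  0.09542851] [-3.340e+01  3.450e+01  1.067e+02 -1.000e-01  3.890e+01 -4.150e+01]
[[[0, 2, -12], [-0.031, 0.0, 0.0]], [[0, 2, -11], [-0.03, 0.0, 0.0]], [[0, 3, -11], [-0.031, 0.0, 0.0]], [[0, 4, -11], [-0.03, 0.0, 0.0]], [[0, 5, -11], [-0.031, 0.0, 0.0]]]
[[[0, 5, -11], [-0.03, 0.0, 0.0]], [[0, 7, -10], [-0.031, 0.0, 0.0]], [[0, 7, -10], [-0.03, 0.0, 0.0]], [[0, 7, -9], [-0.031, 0.0, 0.0]], [[0, 8, -9], [-0.03, 0.0, 0.0]]]
[[[0, 9, -8], [-0.031, 0.0, 0.0]], [[0, 9, -8], [-0.031, 0.0, 0.0]], [[0, 10, -7], [-0.03, 0.0, 0.0]], [[0, 11, -6], [-0.031, 0.0, 0.0]], [[0, 10, -6], [-0.03, 0.0, 0.0]]]
[[[0, 11, -4], [-0.031, 0.0, 0.0]], [[0, 12, -5], [-0.03, 0.0, 0.0]], [[0, 11, -3], [-0.031, 0.0, 0.0]], [[0, 12, -3], [-0.03, 0.0, 0.0]], [[0, 12, -1], [-0.031, 0.0, 0.0]]]
[ 0.57917549 -0.16084611  0.28150183] [ 0.57922481 -0.16084878  0.2820973 ]
```

Call:
{"fn": "drive_tool", "kwargs": {"motion": [[[0,2,-12],[-0.031,0,0]],[[0,2,-11],[-0.03,0,0]],[[0,3,-11],[-0.031,0,0]],[[0,4,-11],[-0.03,0,0]],[[0,5,-11],[-0.031,0,0]]]}}

```text
time_s: 13.4
position: [0.4796, -0.1751, 0.1324]
tcp_rot: [[-0.143, 0.979, 0.145], [0.99, 0.142, 0.022], [0.001, 0.147, -0.989]]
force: [-7.4, -6.6, -5.9]
opening: 0.221
grasp_force: 30.0
```

```bash
python3 -c "
from h import *
s=read_state();print(s['joint_positions'].round(1),s['force'],s['opening'],s['position'])"
```

```text
[-36.3  27.3 108.9   9.7  38.1 -51.9] [-7.36207927 -6.56775026 -5.86814773] 0.221307545129918 [ 0.47962206 -0.17507591  0.13239289]
```

Call:
{"fn": "drive_tool", "kwargs": {"motion": [[[0,5,-11],[-0.03,0,0]],[[0,7,-10],[-0.031,0,0]],[[0,7,-10],[-0.03,0,0]],[[0,7,-9],[-0.031,0,0]],[[0,8,-9],[-0.03,0,0]]]}}

```text
time_s: 13.9
position: [0.4988, -0.1725, 0.1865]
tcp_rot: [[-0.146, 0.947, 0.285], [0.989, 0.14, 0.041], [-0.001, 0.288, -0.957]]
force: [-21.9, -12.7, 2.6]
opening: 0.221
grasp_force: 29.9
```

Call:
{"fn": "drive_tool", "kwargs": {"motion": [[[0,9,-8],[-0.031,0,0]],[[0,9,-8],[-0.031,0,0]],[[0,10,-7],[-0.03,0,0]],[[0,11,-6],[-0.031,0,0]],[[0,10,-6],[-0.03,0,0]]]}}

```text
time_s: 14.4
position: [0.5304, -0.1681, 0.2373]
tcp_rot: [[-0.145, 0.893, 0.426], [0.989, 0.132, 0.06], [-0.003, 0.43, -0.903]]
force: [-30.3, -11.9, 14.6]
opening: 0.221
grasp_force: 30.0
```

Call:
{"fn": "drive_tool", "kwargs": {"motion": [[[0,11,-4],[-0.031,0,0]],[[0,12,-5],[-0.03,0,0]],[[0,11,-3],[-0.031,0,0]],[[0,12,-3],[-0.03,0,0]],[[0,12,-1],[-0.031,0,0]]]}}

```text
time_s: 14.9
position: [0.5779, -0.162, 0.2831]
tcp_rot: [[-0.141, 0.811, 0.567], [0.99, 0.118, 0.078], [-0.004, 0.573, -0.82]]
force: [-19.8, -4.8, 14.7]
opening: 0.222
grasp_force: 30.0
```

Call:
{"fn": "drive_tool", "kwargs": {"motion": [[[0,0,0],[0,0,0]],[[0,0,0],[0,0,0]],[[0,0,0],[0,0,0]],[[0,0,0],[0,0,0]],[[0,0,0],[0,0,0]]]}}

```text
time_s: 15.4
position: [0.5785, -0.162, 0.2835]
tcp_rot: [[-0.141, 0.811, 0.568], [0.99, 0.118, 0.077], [-0.004, 0.573, -0.819]]
force: [-19.3, -4.5, 15.1]
opening: 0.22
grasp_force: 30.0
```

```bash
python3 - <<'E'
from h import *
s=read_state();P=s['position'];G=P-.019*s['tcp_rot'][:,2];G0=np.load('G.npy');G0[2]=.095
print(s['joint_positions'].round(1),s['force'],G)
for t in (.75,.77,.785,.8,.82):print(t,gripat(G0,t).round(4))
a=capture('top');b=capture('scene');save(np.hstack([cv2.resize(a[100:300,60:360],(400,267)),cv2.resize(b[110:310,100:400],(400,267))]),'end.png')
E
```

```text
[-39.1  15.9 106.4  40.9  39.7 -75.2] [-19.33724299  -4.46825591  15.08932074] [ 0.56771565 -0.16345759  0.29907307]
0.75 [ 0.5608 -0.1635  0.2907]
0.77 [ 0.5652 -0.1629  0.2947]
0.785 [ 0.5684 -0.1624  0.2977]
0.8 [ 0.5718 -0.1619  0.3006]
0.82 [ 0.5763 -0.1613  0.3043]
```

View pics/end.png

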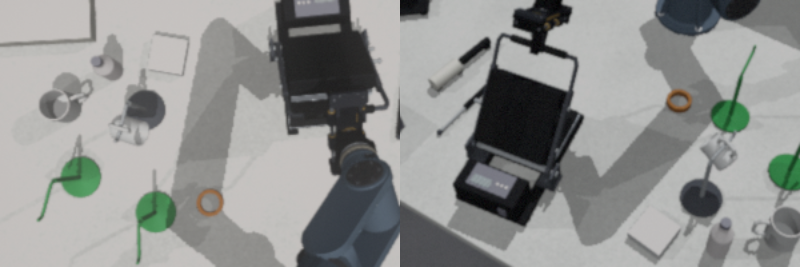

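Both views show the head standing open, held by the gripper, with the mug hanging on the steel hook. About 24 N of radial push remains, so I'll ease it by backing off slightly.

Call:
{"fn": "drive_tool", "kwargs": {"motion": [[[0,0,-2],[0,0,0]],[[0,0,0],[0,0,0]],[[0,0,0],[0,0,0]],[[0,0,0],[0,0,0]],[[0,0,0],[0,0,0]]]}}

```text
time_s: 16.0
position: [0.5781, -0.162, 0.2833]
tcp_rot: [[-0.141, 0.812, 0.567], [0.99, 0.117, 0.079], [-0.002, 0.572, -0.82]]
force: [-8.2, -4.5, 2.0]
opening: 0.222
grasp_force: 30.0
```

```bash
python3 - <<'E'
from h import *
s=read_state();G=s['position']-.019*s['tcp_rot'][:,2];print(s['force'],G,s['opening'])
G0=np.load('G.npy');H=gripat(G0,0)
xp=np.array([np.cos(np.radians(8.1)),np.sin(np.radians(8.1))]);h=G0[:2]+.295*xp
dx=(h-G[:2])@xp;dz=G[2]-.075;print('angle',np.degrees(np.arctan2(dz,dx)-np.arctan2(.02,.295)),np.hypot(dx,dz))
E
```

```text
[-8.15175102 -4.50139628  2.02781875] [ 0.5673633  -0.16352084  0.29892601] 0.22191239611909494
angle 44.96026922245319 0.29743351085146946
```

Call:
{"fn": "drive_tool", "kwargs": {"motion": [[[0,0,0],[0,0,0]],[[0,0,0],[0,0,0]],[[0,0,0],[0,0,0]],[[0,0,0],[0,0,0]],[[0,0,0],[0,0,0]]]}}

```text
time_s: 16.5
position: [0.5781, -0.162, 0.2834]
tcp_rot: [[-0.141, 0.812, 0.567], [0.99, 0.117, 0.079], [-0.002, 0.572, -0.82]]
force: [-8.2, -3.6, 3.0]
opening: 0.224
grasp_force: 30.0
```

Call:
{"fn": "drive_tool", "kwargs": {"motion": [[[0,0,0],[0,0,0]],[[0,0,0],[0,0,0]],[[0,0,0],[0,0,0]],[[0,0,0],[0,0,0]],[[0,0,0],[0,0,0]]]}}

```text
time_s: 17.0
position: [0.5781, -0.162, 0.2833]
tcp_rot: [[-0.141, 0.812, 0.567], [0.99, 0.117, 0.079], [-0.002, 0.572, -0.82]]
force: [-8.8, -4.1, 2.7]
opening: 0.221
grasp_force: 30.0
```

```bash
python3 - <<'E'
from h import *
a=capture('top');b=capture('scene');c=capture('top')
print(np.abs(a[150:230,120:200].astype(int)-c[150:230,120:200]).mean())
save(np.hstack([cv2.resize(a[140:240,120:220],(400,400)),cv2.resize(b[130:330,120:320],(400,400))]),'end2.png')
E
```

```text
1.0928125
```

View pics/end2.png

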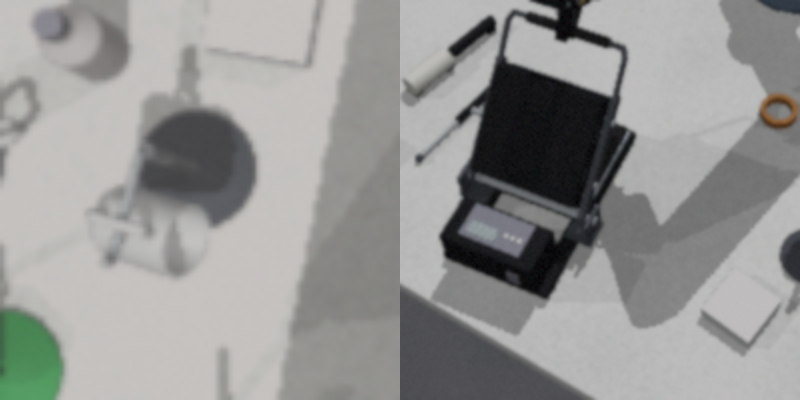

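The mug hangs still on the hook at (150,235), and the head is held open by the grip.

```bash
python3 -c "
from rig import hand_in
print(hand_in())"
```

```text
the job is handed in; nothing more can be done
None
```

The mug hangs by its handle on the steel stand's hook, and the arm is holding the press head open at about 45° (calculated from the arm's pose); the job was handed in at about 17 s of the 61 s allowed.

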